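# Stop the glaze-tile vibrator and lift out its cassette

### The job

Turn the vibrator's speed dial back until its white pointer stands at the red zero mark. Only then pinch the cassette's two orange side catches together and lift the cassette, kept level, about 10 cm straight up out of its nest, leaving the other things on the bench where they stand. Finish still holding it up there, the catches pinched and the dial still at zero.

Things in the scene. Friction and masses are not known exactly. Their poses are not given: they have to be found in the camera images.
- dial (a joint): speed dial on the grey control box: angle (rad) of its white pointer past the red zero mark, clockwise seen from above; 0 = at the mark. It starts between 0.6 and 1.3, so turn it counter-clockwise by this angle. Stays where left (friction 0.03 N m); does not stop at zero (travel -0.6 to 4.2).
- dial_grip (a point): point on the dial's vertical axis, halfway up its upright black grip bar: 46 mm long, 14 mm thick, 28 mm tall, top 12 mm above this point, standing on a 42 mm disc whose top is 16 mm below it. x runs along the bar, the -x end carries the white pointer; pinch across y. Turns with the dial.
- control: grey speed control box, fixed to the bench, 130 x 130 mm, top at 55 mm, with a black 92 mm scale disc up to 57 mm; origin under its centre (the dial's axis), z up; the red zero mark lies towards its -x.
- zero_mark (a point): the red zero mark on the scale disc, 38 mm from the dial's axis towards -x of the control box.
- nest: blue vibrating nest, fixed to the bench, 220 x 150 mm; origin under its centre, x along its length, z up. On its aluminium top (50 mm high) stand steel stops and guides up to 64 mm, and at mid length on either side a steel keeper lip, 40 mm long, 33 to 47 mm from the centre line, top at 67.5 mm, covers the catch hooks.
- nest_seat (a point): centre of the nest's top, 50 mm above the bench, axes as the nest's: the cassette's origin lies here while seated.
- cassette: loose grey cassette, 160 (x) x 60 mm (y), 0.25 to 0.5 kg, axes as the nest's, origin at the centre of its underside. Eight hexagonal tiles fixed in it, tops at 75 mm, none within 29 mm (x) of the middle; there a 30 mm square post, 78 mm tall, has an orange catch on each y side. Their hooks lock it down until both are pressed in; then it lifts straight up, free once 18 mm up.
- catch_left (a joint): inward travel (m) of the catch on the cassette's +y side: 0 = out (locked), 0.007 = fully in. A spring pushes it out with 2.5 N (out) to 6 N (in). It clears the keeper beyond 0.004.
- catch_right (a joint): the same for the catch on the -y side.
- catch_left_pad (a point): place to press on the outer face of the orange +y catch: an upright plate 24 mm wide (x), 6 mm thick, top 84 mm above the cassette's underside; this point is 64 mm above the underside, 30 mm from the centre line. The two outer faces are 60 mm apart when out, 46 mm when fully pinched; the cassette is lifted by them.
- catch_right_pad (a point): the same on the -y catch.
- tile_a: bystander: cream hexagonal test tile (upright tube, 30 mm across, 75 mm tall); origin on its underside
- tile_b: bystander: rust-red hexagonal test tile (upright tube, 30 mm across, 75 mm tall); origin on its underside
- tile_c: bystander: sage-green hexagonal test tile (upright tube, 30 mm across, 75 mm tall); origin on its underside
- glaze_jar: bystander: grey-green glaze sample jar with white lid, 64 mm diameter, 85 mm tall; origin on its underside
- cup: bystander: white plastic cup, 72 mm diameter, 85 mm tall; origin on its underside
- kiln_post: bystander: cream ceramic kiln post, 40 mm diameter, 50 mm tall; origin on its underside
- glaze_brush: bystander: brush 180 mm long lying on the table; origin near its middle

How it is judged (in metres and radians):
On the way, in this order (a step that is already met when the one before it is completed fails the run):
1. the dial's pointer is at zero while the cassette still sits locked in its nest (value of joint dial between -0.12 and 0.12 rad and distance between cassette and nest_seat below 0.008 m), for 0.2 s.
2. both catches are pressed in together (value of joint each of catch_left, catch_right above 0.005 m), for 0.2 s.
3. the cassette is lifted free of the nest by its pinched catches (all of step 2 and z of cassette in the frame of nest_seat above 0.06 m and horizontal distance between cassette and nest_seat below 0.08 m and angle between cassette's own z axis and vertical below 0.2 rad), for 0.2 s.
At the end, for the whole second after the job is handed in: The robot holds the cassette by its pinched catches (each at least 5 mm in), at rest, its underside at least 60 mm above the nest's top, within 80 mm sideways of the seat, tilted less than 0.2 rad, touching the nest nowhere; the dial stands within 0.12 rad of zero (all of step 3 and value of joint dial between -0.12 and 0.12 rad and contact force between the fingers and cassette above 1 N and contact force between nest and cassette below 0.2 N and linear speed of cassette below 0.03 m/s); the arm keeps its last pose, push and grip.
It fails at once if the cassette is lifted before the dial is at zero (value of joint dial above 0.2 rad and z of cassette in the frame of nest_seat above 0.015 m).
It fails at once if another thing on the bench is shifted more than 25 mm (distance of any of tile_a, tile_b, tile_c, glaze_jar, cup, kiln_post, glaze_brush from where it was at the start of the episode above 0.025 m).
It also fails if it takes over 48 s, if anything falls off the work surface, if the arm or the gripper's body presses on something with over 40 N, if the wrist force passes 120 N, or if a joint passes its speed limit or range.

### The arm

A 6-joint arm with a two-finger parallel gripper is mounted at the origin on the work surface. World frame = base frame: x ahead of the robot, y to its left, z up, the work surface at z = 0. Lengths are in m, angles in degrees, forces in N, time in s.
With the tool pointing down it reaches from about 0.35 to 0.875 m from the base axis. Payload 4.2 kg.
Tool frame: the origin (TCP) lies at the very end of the fingers, on their centre line; the grasp point (between the pads) lies r.pinch_z behind it (r.pinch_z is the distance from the TCP to the grasp point, in m); z points along the fingers, y is the direction in which the jaws open and shut (so a half turn about z gives the same grasp; the last joint's range is limited). The gripper opens to 87 mm and grips with 3 to 60 N. Pads are 19 mm wide; open, the fingers measure 117 mm over their backs; the gripper's body (75 mm by 190 mm) begins 51 mm behind the grasp point.
Start: joints at [14.817, 22.042, 0.453, 0, -68.411, -14.817], TCP at [0.625, 0, 0.223] pointing down, gripper open.
Joint ranges: [-179.83, 179.83], [-69.29, 118.12], [-61.27, 80.66], [-181.25, 117.63], [-171.15, -9.14], [-177.46, 177.46]. Speed limits (degrees/s): [159.86, 159.86, 180, 180, 180, 180].

### API

Orientations are given as a 3x3 rotation matrix whose columns are the frame's x, y, z axes.
In Python, from station import r gives the robot as it stands.
- The arm moves only by the tool drive_tool, never from a script. Its argument "series" is a list that holds one entry, the list of rows, each a list of 7 numbers: the shift along the world's x, y, z normalised to -1 to 1, where 1 is 150 mm, then the turn, a rotation vector about the world's x, y, z normalised to -1 to 1, where 1 is pi/2 rad, then the closure in counts, from 0 (fully open) to 255 (shut). In form: [[[dx, dy, dz, ax, ay, az, fingers], ...]]. A call has exactly 10 rows; each row is the pose to reach, as a shift and turn from the pose commanded when the call began; what a row does not reach only later rows make up. A row lasts 1/10 s, in which the tool goes at most 50 mm and 8.59 degrees, less where a joint would pass 70% of its speed; a pose out of reach is approached as far as the arm can. A call with a number of a shift or a turn outside -1 to 1 is refused whole. A call with a gripper value outside its range is refused whole. The fingers move at their own pace and stop on an object; the grip force is fixed at half the most. Time passes only in rows, so rows that repeat a pose let the fingers close, or fill a call up. It gives the time, the measured TCP pose, the force and the opening at its end, in the units of the state.
- r.sense(): the state, without advancing time (a new reading comes with each control period).
- r.capture(name): name is "scene" or "side" or "wrist"; returns the picture (480x640x3 uint8, red, green, blue); there is no depth.
- r.camera_info(name): a dict with "K" (3x3 intrinsics, pixels), "xyz" and "rotation" of the camera in the world; the wrist camera has in their place "hand_eye" (4x4, takes a point from camera to tool coordinates, whose origin is the TCP and whose axes are the flange's). Camera axes: x right, y down, z forward; pixel columns grow to the right and rows downward; lengths in m; the calibration is good to about 2 mm. A picture is of the moment at which its call begins: read the wrist's pose just before it. camera_info takes no time and is no camera call.
- r.finish_job(): hands the job in, once; it reports no verdict.
Trained networks look in the newest picture that a camera, given by its name, has taken for a name from the list of things; names that differ only in an ending like _2 or _b are one class to them, and where a whole thing is asked for, a point or a joint stands for the part that bears it (a point fixed in the world has none). Each returns a list of dicts, best first, with "confidence" (0 to 1); they miss things now and then, are a little off and sometimes report something else, mostly with a low value. They report only what shows in the picture. A call takes as long as a camera call.
- r.silhouettes(camera, query): "pixels" (480x640 bool, what is visible of it) and "rect" ([left, top, right, bottom] in pixels, round what is visible of it).
The state is a dict: "time_s": time; "joints": joint angles; "joint_velocities": joint speeds; "effort": joint torques, N m; "tcp_pos": TCP position; "ee_rot": TCP orientation; "wrist_force": force on the tool from outside, world axes, zero at the start; "moment": the same for the moment, N m; "gripper_width": opening from 0.0 (shut) to 1.0 (fully open).
Only numpy, scipy, OpenCV 4.12 (cv2) and the standard library are available. Lean on these libraries where they do the work, as an engineer would, in place of code of your own. Each camera call takes 0.05 s, during which the arm holds its last target.

## Working session

There is one attempt and no reset: what is moved stays moved. The work goes in short steps, Python scripts to look and compute and a tool call to move; the robot and the scene stay as the last step left them, time stands still between calls to the robot, and variables do not carry over. Pictures are saved under pics/ and viewed, and the job is handed in when it is done.

Besides the shell and the picture viewer there is one more tool, called after "Call:" by a JSON object that holds its "op" and its "data", one argument or row to a line. drive_tool: Moves the arm, as the interface text tells. Scaled input: -1 to 1 covers 150 mm each way for a shift and pi/2 rad each way for a turn. Its arguments: {"type":"object","properties":{"series":{"type":"array"}},"required":["series"]}

```bash
mkdir -p pics; ls; python3 - <<'E'
from station import r
import cv2
print(r.sense()); print(r.pinch_z)
for n in("scene","side","wrist"):
    im=r.capture(n); cv2.imwrite(f"pics/{n}0.png",im[:,:,::-1])
    print(n,r.camera_info(n))
E
```

```text
pics
{'time_s': 0.0, 'joints': array([ 1.48158576e+01,  2.20887092e+01,  3.81157138e-01, -2.95541329e-02,
       -6.84103259e+01, -1.48174101e+01]), 'joint_velocities': array([-0.04605254,  0.04027613, -0.07305489,  0.00249931, -0.03744273,
        0.06040649]), 'effort': array([ 5.69075401e-04, -3.90661991e+01,  1.87403029e+01,  4.22001421e+00,
        1.09914420e-02, -1.81494070e-04]), 'tcp_pos': array([6.24408078e-01, 1.70463494e-05, 2.21489159e-01]), 'ee_rot': array([[-2.17321793e-04, -9.99997747e-01, -2.11155816e-03],
       [-9.99999974e-01,  2.17454037e-04, -6.23995531e-05],
       [ 6.28585794e-05,  2.11154455e-03, -9.99997769e-01]]), 'wrist_force': array([-0.46767628, -0.36431785, -0.98606248]), 'moment': array([-0.01383507, -0.04734715, -0.03926509]), 'gripper_width': 1.0002157062759316}
0.0187
scene {'K': array([[622.28809704,   0.        , 329.97894895],
       [  0.        , 622.28809704, 248.62927854],
       [  0.        ,   0.        ,   1.        ]]), 'xyz': array([1.67317898, 0.64959043, 0.90277633]), 'rotation': array([[-0.53001985,  0.46289   , -0.7105011 ],
     
[... 328 characters left out ...]
ray([[ 9.98306859e-01, -3.11605829e-02,  4.91165202e-02],
       [-5.81669051e-02, -5.37123079e-01,  8.41495935e-01],
       [ 1.60112729e-04, -8.42928120e-01, -5.38026169e-01]])}
wrist {'K': array([[383.90813138,   0.        , 321.33716094],
       [  0.        , 383.90813138, 238.26509649],
       [  0.        ,   0.        ,   1.        ]]), 'hand_eye': array([[-1.17307061e-03, -9.59831995e-01, -2.80572924e-01,
         7.86225761e-02],
       [ 9.99998037e-01, -1.57393795e-03,  1.20342223e-03,
         2.50896524e-04],
       [-1.59668753e-03, -2.80570961e-01,  9.59831957e-01,
        -1.62132608e-01],
       [ 0.00000000e+00,  0.00000000e+00,  0.00000000e+00,
         1.00000000e+00]])}
```

View pics/scene0.png

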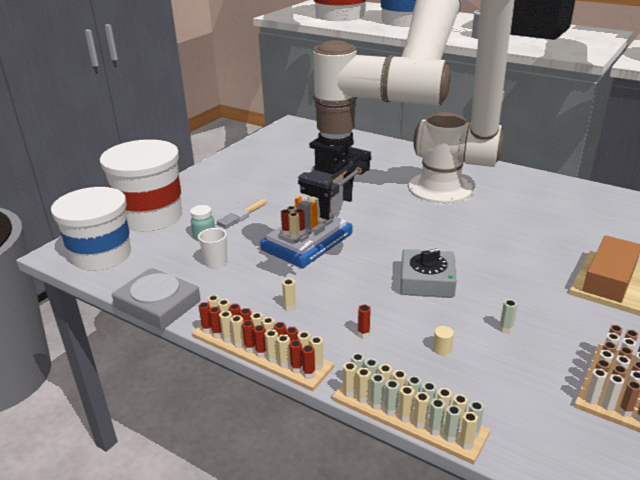

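View pics/side0.png

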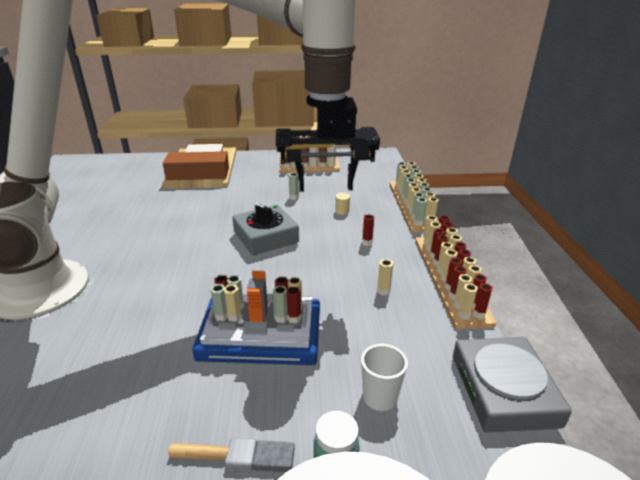

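View pics/wrist0.png

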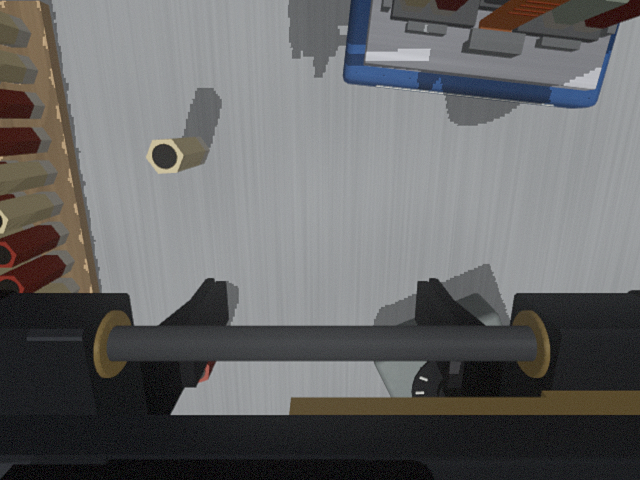

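```bash
cat > h.py <<'E'
import numpy as np,cv2
from station import r
def cam(n,s=None):
    ci=r.camera_info(n); K=np.array(ci['K'])
    if n=='wrist':
        s=s or r.sense(); T=np.eye(4);T[:3,:3]=s['ee_rot'];T[:3,3]=s['tcp_pos']
        M=T@np.array(ci['hand_eye']); return K,M[:3,:3],M[:3,3]
    return K,np.array(ci['rotation']),np.array(ci['xyz'])
def ray(c,uv,z):
    K,R,p=c; d=R@np.linalg.solve(K,np.array([uv[0],uv[1],1.0])); return p+d*(z-p[2])/d[2]
def proj(c,X):
    K,R,p=c; q=(np.atleast_2d(X)-p)@R; q=q@K.T; return q[:,:2]/q[:,2:]
def crop(im,x0,y0,x1,y1,k,name):
    cv2.imwrite(name,cv2.resize(im[y0:y1,x0:x1,::-1],None,fx=k,fy=k,interpolation=cv2.INTER_CUBIC))
E
python3 - <<'E'
from h import *
sc=r.capture("scene"); sd=r.capture("side")
for n in("scene","side"):
  for q in("control","nest","dial","catch_left"):
    for d in r.silhouettes(n,q)[:2]:
        ys,xs=np.nonzero(d['pixels']); print(n,q,round(d['confidence'],2),d['rect'],xs.mean(),ys.mean(), ray(cam(n),(xs.mean(),ys.mean()),.05).round(3))
crop(sc,380,220,480,310,7,"pics/a_scc.png"); crop(sd,190,185,330,375,3.1*1,"pics/a_sd.png")
crop(sd,220,190,310,260,8,"pics/a_sdc.png")
crop(sc,250,180,370,270,6,"pics/a_scn.png")
E
```

```text
scene control 0.78 [399.1, 250.3, 456.7, 294.6] 426.97667185069986 272.3378693623639 [0.52 0.19 0.05]
scene nest 0.58 [259.0, 210.5, 350.9, 266.7] 306.44751150146385 241.74153074027603 [ 0.553 -0.135  0.05 ]
scene nest 0.34 [431.1, 326.5, 453.7, 355.9] 442.3267716535433 340.001968503937 [0.727 0.319 0.05 ]
scene dial 0.54 [418.0, 251.6, 438.8, 267.0] 429.05592105263156 257.74342105263156 [0.459 0.168 0.05 ]
scene catch_left 0.52 [310.5, 203.1, 321.3, 223.7] 313.140243902439 213.8170731707317 [ 0.421 -0.201  0.05 ]
side control 0.76 [233.2, 204.4, 299.0, 252.7] 265.1849757673667 228.09935379644588 [0.489 0.144 0.05 ]
side nest 0.74 [232.4, 203.9, 302.5, 255.4] 264.74802165764265 228.35693461057892 [0.488 0.143 0.05 ]
side nest 0.72 [191.1, 295.7, 321.9, 368.8] 259.2648243045388 338.9688872620791 [ 0.491 -0.237  0.05 ]
side dial 0.71 [256.0, 206.3, 275.2, 223.7] 263.03041825095056 213.50570342205324 [0.481 0.219 0.05 ]
side catch_left 0.57 [252.2, 267.7, 266.6, 278.3] 258.16521739130434 273.68695652173915 [ 0.48  -0.043  0.05 ]
side catch_left 0.23 [192.7, 291.1, 318.7, 363.0] 258.4323152337858 339.2762066365008 [ 0.489 -0.237  0.05 ]
```

```bash
python3 -c "
import cv2
for n in('scc','sd','sdc','scn'):print(n,cv2.imread(f'pics/a_{n}.png').shape)"
```

```text
scc (630, 700, 3)
sd (589, 434, 3)
sdc (560, 720, 3)
scn (540, 720, 3)
```

View pics/a_scc.png

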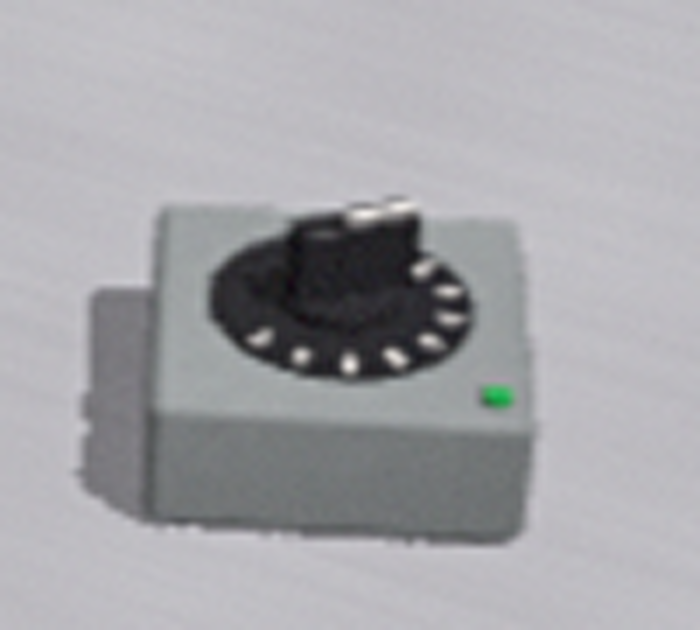

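View pics/a_sdc.png

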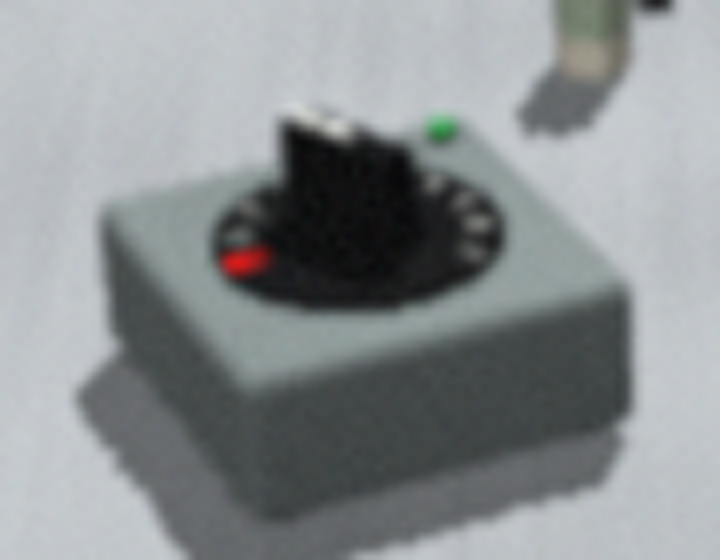

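View pics/a_scn.png

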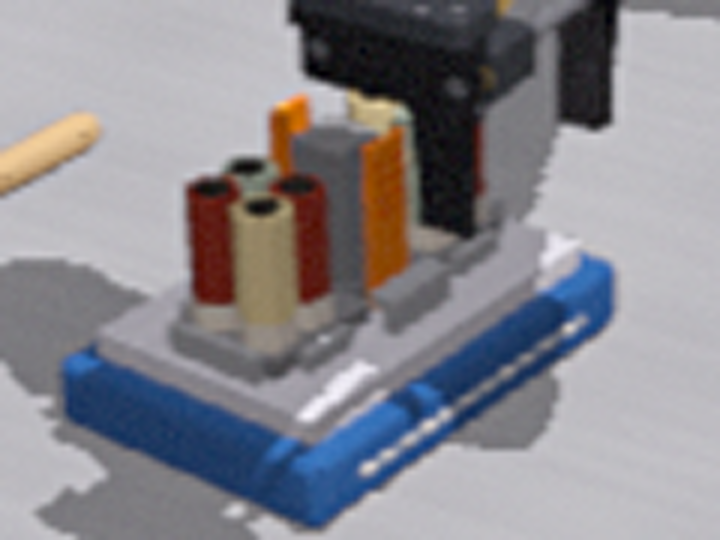

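Call:
{"op": "drive_tool", "data": {
  "series": [
    [[-0.3,0.3,0.1,0,0,0,0],[-0.6,0.6,0.2,0,0,0,0],[-0.9,0.9,0.2,0,0,0,0],[-0.9,1,0.2,0,0,0,0],[-0.9,1,0.2,0,0,0,0],[-0.9,1,0.2,0,0,0,0],[-0.9,1,0.2,0,0,0,0],[-0.9,1,0.2,0,0,0,0],[-0.9,1,0.2,0,0,0,0],[-0.9,1,0.2,0,0,0,0]]
  ]
}}

```text
time_s: 1.65
tcp_pos: [0.4904, 0.1492, 0.2522]
ee_rot: [[-0.002, -1.0, -0.001], [-1.0, 0.002, -0.0], [0.0, 0.001, -1.0]]
wrist_force: [0.2, 0.6, -0.2]
gripper_width: 1.0
```

Call:
{"op": "drive_tool", "data": {
  "series": [
    [[0,0.3,0,0,0,0,0],[0,0.6,0,0,0,0,0],[0,0.6,0,0,0,0,0],[0,0.6,0,0,0,0,0],[0,0.6,0,0,0,0,0],[0,0.6,0,0,0,0,0],[0,0.6,0,0,0,0,0],[0,0.6,0,0,0,0,0],[0,0.6,0,0,0,0,0],[0,0.6,0,0,0,0,0]]
  ]
}}

```text
time_s: 2.65
tcp_pos: [0.49, 0.2399, 0.2527]
ee_rot: [[-0.0, -1.0, 0.0], [-1.0, 0.0, 0.0], [-0.0, -0.0, -1.0]]
wrist_force: [0.1, 0.1, -0.4]
gripper_width: 1.003
```

```bash
python3 - <<'E'
from h import *
s=r.sense();im=r.capture("wrist"); cv2.imwrite("pics/w1.png",im[:,:,::-1]); np.savez("w1.npz",im=im,R=s['ee_rot'],t=s['tcp_pos'])
print(s['tcp_pos'],s['time_s'])
sc=r.capture("side"); crop(sc,180,180,330,375,3,"pics/b_sd.png"); sc=r.capture("scene"); crop(sc,250,180,370,270,6,"pics/b_scn.png")
np.savez("s1.npz",side=r.capture("side"),scene=sc)
E
```

```text
[0.49001201 0.2398542  0.25265645] 2.65
```

View pics/w1.png

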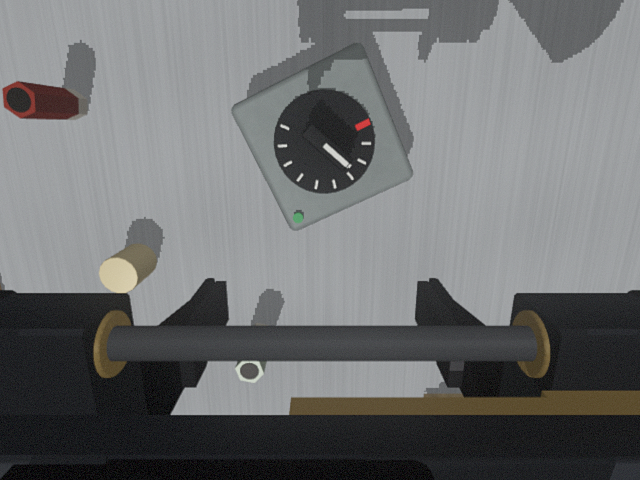

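View pics/b_scn.png

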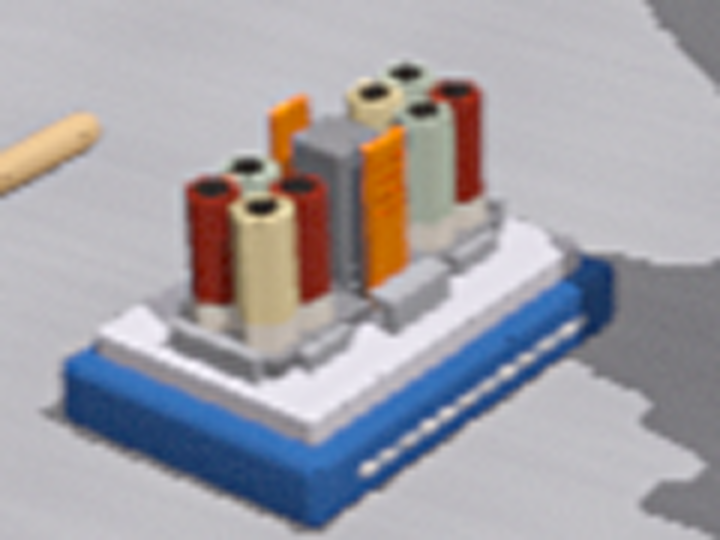

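View pics/b_sd.png

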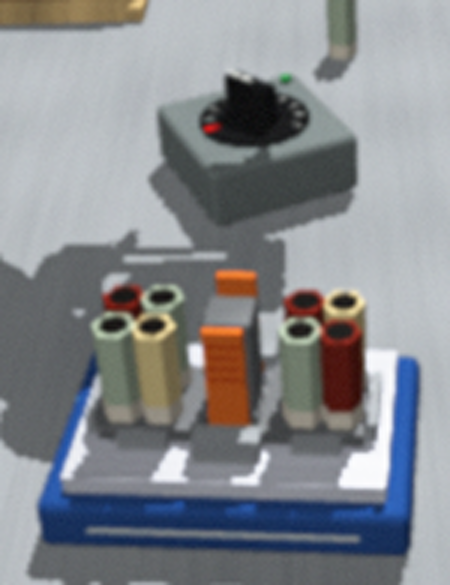

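```bash
python3 - <<'E'
from h import *
d=np.load("w1.npz"); im=d['im']; crop(im,230,40,415,230,3.1,"pics/w1c.png")
E
```

```text
(no output)
```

View pics/w1c.png

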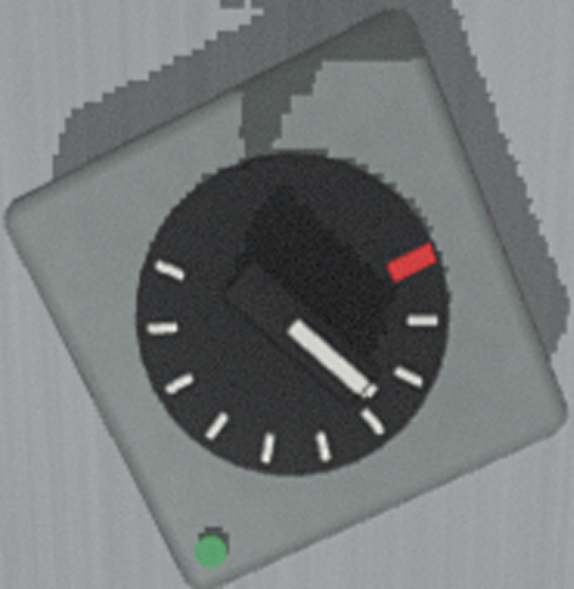

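```bash
cat >> h.py <<'E'
def cw(f):
    d=np.load(f); return cam('wrist',{'ee_rot':d['R'],'tcp_pos':d['t']})
E
python3 - <<'E'
from h import *
c=cw("w1.npz")
P=lambda a,z: ray(c,(230+(a[0]+.5)/3.1-.5,40+(a[1]+.5)/3.1-.5),z)
q=[P(a,.055) for a in [(5,212),(400,8),(568,415),(195,588)]]
print(np.array(q).round(4),np.mean(q,0).round(4),[np.linalg.norm(q[i]-q[i-1]).round(4) for i in range(4)])
o=P((292.5,312),.057); red=P((412,261),.057)
print("o",o,"red",red,np.linalg.norm(red-o)); e=red-o; a0=np.degrees(np.arctan2(e[1],e[0]))
for z in(.085,.09,.095,.1):
    a,b=P((293,326),z),P((372,390),z); e=b-a; a1=np.degrees(np.arctan2(e[1],e[0]))
    back=P((245,280),z)
    print(z,a,b,np.linalg.norm(e),a0,a1,a0-a1, np.linalg.norm(b-o), np.linalg.norm(back-b), (back+b)/2)
for X in ([*o[:2],.093],[*o[:2],.081]):
  for n in("scene","side"): print(proj(cam(n),X))
E
```

```text
[[0.5691 0.1458 0.055 ]
 [0.4574 0.093  0.055 ]
 [0.404  0.2038 0.055 ]
 [0.5172 0.2574 0.055 ]] [0.4869 0.175  0.055 ] [np.float64(0.123), np.float64(0.1237), np.float64(0.123), np.float64(0.1252)]
o [0.48679197 0.17363479 0.057     ] red [0.45236469 0.1594391  0.057     ] 0.03723915963933601
0.085 [0.4868841  0.17632076 0.085     ] [0.46526191 0.19338333 0.085     ] 0.027543606603246517 -157.59176844438727 141.72221092108404 -299.3139793654713 0.04046662895585652 0.0450258683287799 [0.48247732 0.17887602 0.085     ]
0.09 [0.48692701 0.17609161 0.09      ] [0.46563265 0.19289548 0.09      ] 0.02712599775612395 -157.59176844438727 141.72221092108404 -299.3139793654713 0.043677120957065926 0.04434319807305313 [0.48258704 0.17860813 0.09      ]
0.095 [0.48696992 0.17586246 0.095     ] [0.46600339 0.19240763 0.095     ] 0.02670838890900134 -157.59176844438727 141.72221092108393 -299.3139793654712 0.047207887235395804 0.04366052781732644 [0.48269676 0.17834023 0.095     ]
0.1 [0.48701282 0.17563331 0.1       ] [0.46637413 0.19191978 0.1       ] 0.026290780061878793 -157.59176844438727 141.72221092108404 -299.3139793654713 0.050992442826815025 0.042977857561599754 [0.48280649 0.17807234 0.1       ]
[[427.9104176  248.95098558]]
[[263.83514275 206.89142226]]
[[427.54961431 253.1377212 ]]
[[264.12489348 211.21756129]]
```

```bash
python3 - <<'E'
from h import *
from scipy.optimize import least_squares
c=cw("w1.npz"); w=lambda a:np.array((230+(a[0]+.5)/3.1-.5,40+(a[1]+.5)/3.1-.5))
d=np.load("s1.npz"); crop(d['side'],245,195,285,225,18,"pics/c_sd.png"); crop(d['scene'],405,240,450,270,16,"pics/c_sc.png")
E
```

```text
(no output)
```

View pics/c_sd.png

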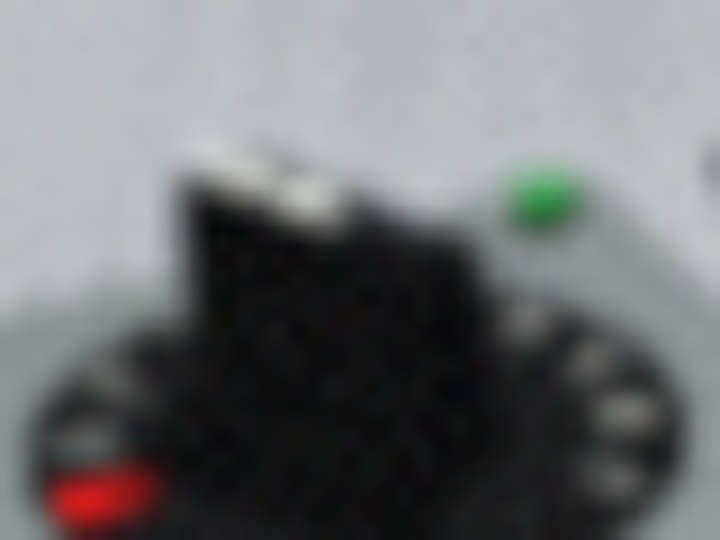

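View pics/c_sc.png

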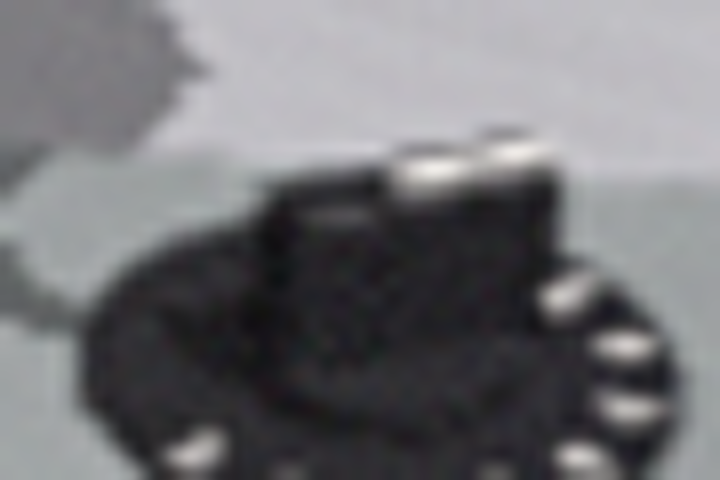

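```bash
python3 - <<'E'
from h import *
from scipy.optimize import least_squares
c=cw("w1.npz"); w=lambda a,x,y,k:np.array((x+(a[0]+.5)/k-.5,y+(a[1]+.5)/k-.5))
for a,b,e in(((293,326),(335,208),(393,175)),((374,391),(198,155),(550,150))):
    ob=[(c,w(a,230,40,3.1)),(cam('side'),w(b,245,195,18)),(cam('scene'),w(e,405,240,16))]
    f=lambda X:np.concatenate([(proj(q,X)[0]-u) for q,u in ob])
    s=least_squares(f,[.487,.174,.09],x_scale=.01); print(s.x.round(4),s.fun.round(2))
E
```

```text
[0.4868 0.1762 0.0918] [ 0.16  0.25  0.77  0.75 -0.24 -0.8 ]
[0.4653 0.1933 0.0908] [-0.21  0.22 -0.05  1.06  0.13 -1.05]
```

Call:
{"op": "drive_tool", "data": {
  "series": [
    [[-0.02,-0.2,0,0,0,0.09,0],[-0.02,-0.437,-0.1,0,0,0.18,0],[-0.02,-0.437,-0.3,0,0,0.27,0],[-0.02,-0.437,-0.5,0,0,0.36,0],[-0.02,-0.437,-0.7,0,0,0.45,0],[-0.02,-0.437,-0.85,0,0,0.54,0],[-0.02,-0.437,-0.95,0,0,0.574,0],[-0.02,-0.437,-0.95,0,0,0.574,0],[-0.02,-0.437,-0.95,0,0,0.574,0],[-0.02,-0.437,-0.95,0,0,0.574,0]]
  ]
}}

```text
time_s: 3.85
tcp_pos: [0.4878, 0.175, 0.1112]
ee_rot: [[0.784, -0.621, 0.002], [-0.621, -0.784, 0.001], [0.001, -0.002, -1.0]]
wrist_force: [-1.0, -0.4, 0.0]
gripper_width: 1.001
```

```bash
python3 - <<'E'
from h import *
s=r.sense();im=r.capture("side"); crop(im,180,120,340,260,4.5,"pics/d_sd.png"); print(s['joints'].round(1), s['tcp_pos'],s['ee_rot'].round(3))
E
```

```text
[ 37.7  18.2 -23.3   0.  -48.3  13.9] [0.48776286 0.17501418 0.11122916] [[ 0.784 -0.621  0.002]
 [-0.621 -0.784  0.001]
 [ 0.001 -0.002 -1.   ]]
```

View pics/d_sd.png

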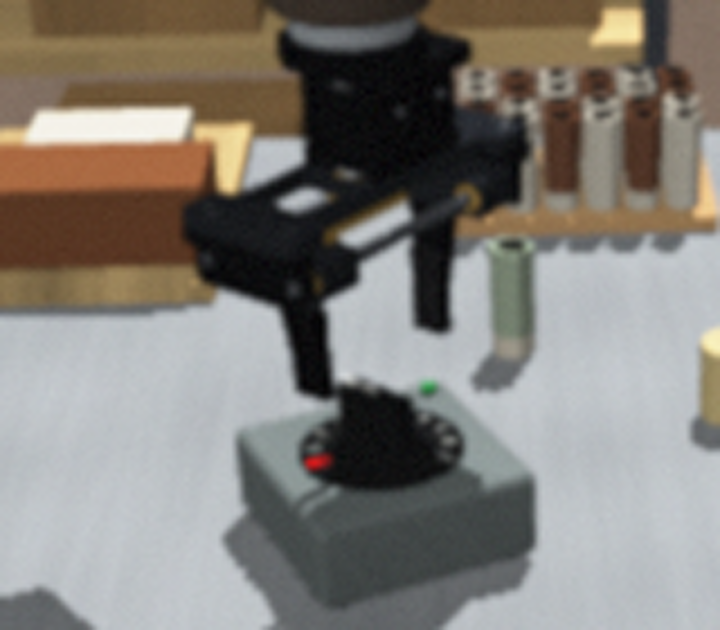

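Call:
{"op": "drive_tool", "data": {
  "series": [
    [[0,0,-0.15,0,0,0,0],[0,0,-0.28,0,0,0,0],[0,0,-0.28,0,0,0,0],[0,0,-0.28,0,0,0,100],[0,0,-0.28,0,0,0,180],[0,0,-0.28,0,0,0,255],[0,0,-0.28,0,0,0,255],[0,0,-0.28,0,0,0,255],[0,0,-0.28,0,0,0,255],[0,0,-0.28,0,0,0,255]]
  ]
}}

```text
time_s: 4.9
tcp_pos: [0.487, 0.1745, 0.0681]
ee_rot: [[0.784, -0.62, -0.0], [-0.62, -0.784, -0.0], [-0.0, 0.0, -1.0]]
wrist_force: [0.3, 0.1, -0.3]
gripper_width: 0.447
```

```bash
python3 - <<'E'
from h import *
s=r.sense();im=r.capture("side"); crop(im,180,120,340,260,4.5,"pics/e_sd.png"); print(s)
E
```

```text
{'time_s': 4.9, 'joints': array([ 3.77069575e+01,  2.15526663e+01, -2.60403695e+01, -4.15630732e-04,
       -4.24074029e+01,  1.39541950e+01]), 'joint_velocities': array([ 0.01589588,  0.06765697, -0.03917962,  0.00181506, -0.01892245,
        0.02091628]), 'effort': array([ 6.98276053e-04, -3.35620236e+01,  1.36653703e+01,  3.05440463e+00,
        5.40580438e-02, -1.36501953e-04]), 'tcp_pos': array([0.4869621 , 0.1744788 , 0.06809368]), 'ee_rot': array([[ 7.84352648e-01, -6.20315181e-01, -9.04988668e-06],
       [-6.20315181e-01, -7.84352648e-01, -8.12683746e-07],
       [-6.59418252e-06,  6.25121274e-06, -1.00000000e+00]]), 'wrist_force': array([ 0.30056915,  0.11179532, -0.30724787]), 'moment': array([-0.06933543,  0.04009932,  0.03589404]), 'gripper_width': 0.4472894871878801}
```

View pics/e_sd.png

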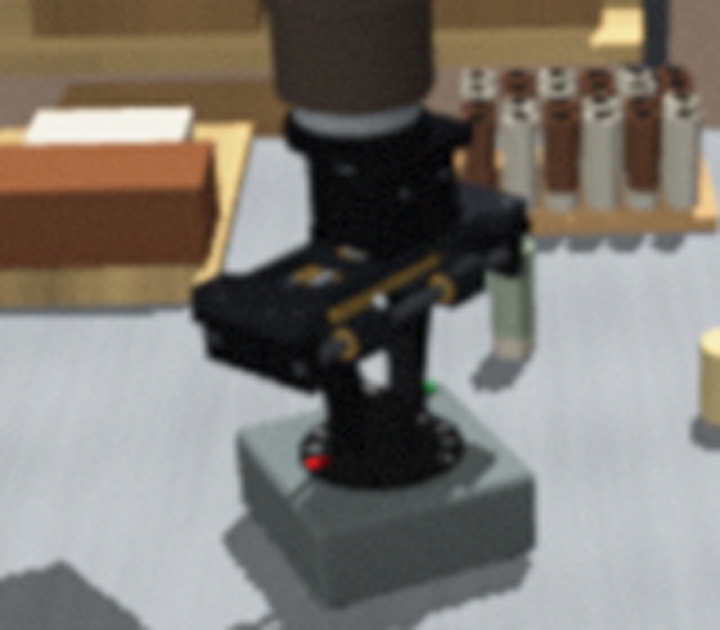

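Call:
{"op": "drive_tool", "data": {
  "series": [
    [[0,0,0,0,0,0,255],[0,0,0,0,0,0,255],[0,0,0,0,0,0,255],[0,0,0,0,0,0,255],[0,0,0,0,0,0,255],[0,0,0,0,0,0.06,255],[0,0,0,0,0,0.12,255],[0,0,0,0,0,0.2,255],[0,0,0,0,0,0.28,255],[0,0,0,0,0,0.36,255]]
  ]
}}

```text
time_s: 5.95
tcp_pos: [0.489, 0.1772, 0.0682]
ee_rot: [[0.995, -0.098, 0.005], [-0.098, -0.995, 0.005], [0.005, -0.005, -1.0]]
wrist_force: [2.2, 6.5, -4.1]
gripper_width: 0.154
```

Call:
{"op": "drive_tool", "data": {
  "series": [
    [[0,0,0,0,0,0.08,255],[0,0,0,0,0,0.16,255],[0,0,0,0,0,0.24,255],[0,0,0,0,0,0.3,255],[0,0,0,0,0,0.343,255],[0,0,0,0,0,0.343,255],[0,0,0,0,0,0.343,255],[0,0,0,0,0,0.343,200],[0,0,0,0,0,0.343,100],[0,0,0,0,0,0.343,0]]
  ]
}}

```text
time_s: 6.95
tcp_pos: [0.4866, 0.174, 0.0679]
ee_rot: [[0.907, 0.421, -0.001], [0.421, -0.907, -0.001], [-0.001, 0.0, -1.0]]
wrist_force: [-0.2, -0.4, 0.7]
gripper_width: 0.313
```

Call:
{"op": "drive_tool", "data": {
  "series": [
    [[0,0,0,0,0,0,0],[0,0,0,0,0,0,0],[0,0,0,0,0,0,0],[0,0,0,0,0,0,0],[0,0,0,0,0,0,0],[0,0,0.15,0,0,0,0],[0,0,0.4,0,0,0,0],[0,0,0.7,0,0,0,0],[0,0,1,0,0,0,0],[0,0,1,0,0,0,0]]
  ]
}}

```text
time_s: 7.95
tcp_pos: [0.4906, 0.1763, 0.2252]
ee_rot: [[0.906, 0.423, 0.013], [0.423, -0.906, 0.007], [0.015, -0.001, -1.0]]
wrist_force: [1.3, 0.8, 0.1]
gripper_width: 0.998
```

```bash
python3 - <<'E'
from h import *
s=r.sense();print(s['joints'].round(1),s['tcp_pos'],s['time_s'])
im=r.capture("side"); crop(im,180,120,340,260,4.5,"pics/f_sd.png"); im=r.capture("wrist");cv2.imwrite("pics/f_w.png",im[:,:,::-1])
im=r.capture("scene"); crop(im,380,220,480,310,6.5,"pics/f_sc.png")
E
```

```text
[ 37.7  11.4 -14.4   0.2 -63.4  77.2] [0.49058148 0.17630756 0.22524807] 7.95
```

View pics/f_sd.png

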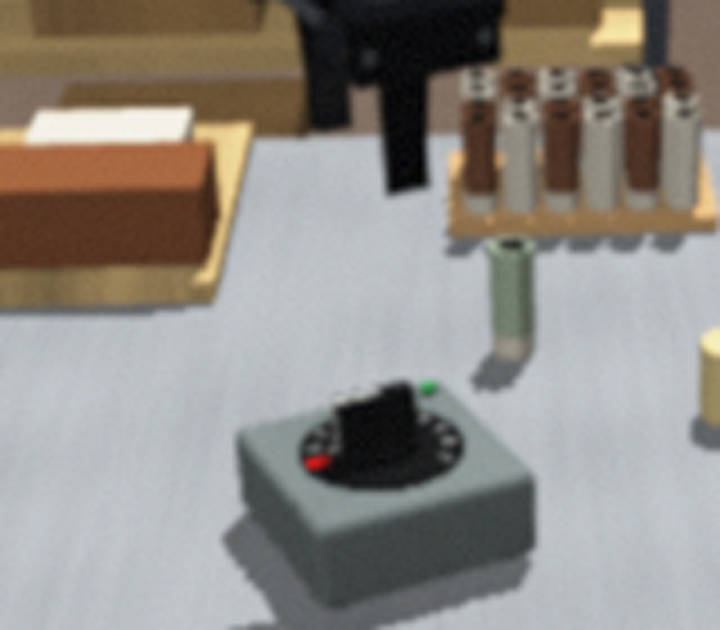

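View pics/f_w.png

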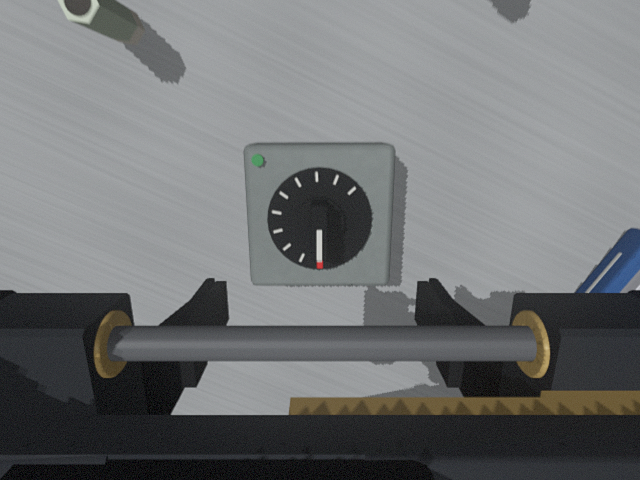

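View pics/f_sc.png

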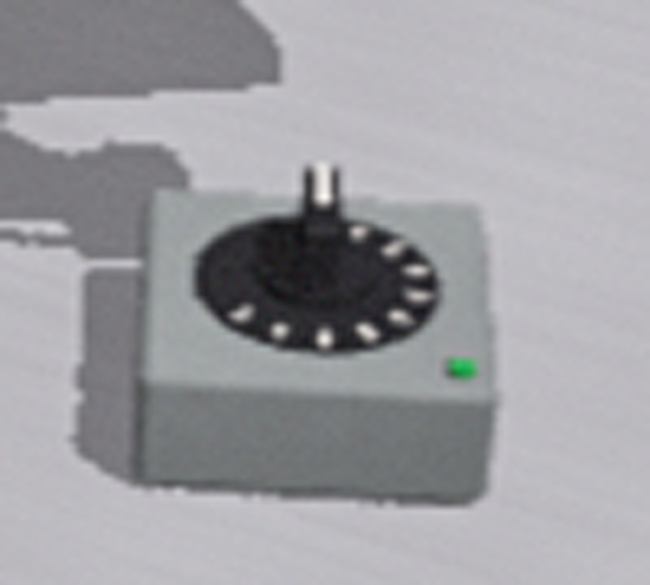

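Call:
{"op": "drive_tool", "data": {
  "series": [
    [[-0.1,-0.3,0.2,0,0,-0.08,0],[-0.2,-0.6,0.4,0,0,-0.16,0],[-0.3,-0.9,0.5,0,0,-0.24,0],[-0.5,-1,0.5,0,0,-0.28,0],[-0.5,-1,0.5,0,0,-0.28,0],[-0.5,-1,0.5,0,0,-0.28,0],[-0.5,-1,0.5,0,0,-0.28,0],[-0.5,-1,0.5,0,0,-0.28,0],[-0.5,-1,0.5,0,0,-0.28,0],[-0.5,-1,0.5,0,0,-0.28,0]]
  ]
}}

```text
time_s: 9.1
tcp_pos: [0.4123, 0.0249, 0.2926]
ee_rot: [[1.0, -0.004, -0.001], [-0.004, -1.0, -0.001], [-0.001, 0.001, -1.0]]
wrist_force: [0.6, -0.3, -1.4]
gripper_width: 1.0
```

Call:
{"op": "drive_tool", "data": {
  "series": [
    [[0,-0.3,0,0,0,0,0],[0,-0.6,0,0,0,0,0],[0,-0.9,0,0,0,0,0],[0,-1,0,0,0,0,0],[0,-1,0,0,0,0,0],[0,-1,0,0,0,0,0],[0,-1,0,0,0,0,0],[0,-1,0,0,0,0,0],[0,-1,0,0,0,0,0],[0,-1,0,0,0,0,0]]
  ]
}}

```text
time_s: 10.1
tcp_pos: [0.4121, -0.125, 0.2931]
ee_rot: [[1.0, -0.004, 0.0], [-0.004, -1.0, 0.0], [0.0, -0.0, -1.0]]
wrist_force: [0.2, 0.3, 0.5]
gripper_width: 1.0
```

Call:
{"op": "drive_tool", "data": {
  "series": [
    [[0,-0.3,0,0,0,0,0],[0,-0.6,0,0,0,0,0],[0,-0.6,0,0,0,0,0],[0,-0.6,0,0,0,0,0],[0,-0.6,0,0,0,0,0],[0,-0.6,0,0,0,0,0],[0,-0.6,0,0,0,0,0],[0,-0.6,0,0,0,0,0],[0,-0.6,0,0,0,0,0],[0,-0.6,0,0,0,0,0]]
  ]
}}

```text
time_s: 11.1
tcp_pos: [0.412, -0.2153, 0.2931]
ee_rot: [[1.0, -0.004, 0.0], [-0.004, -1.0, -0.0], [0.0, 0.0, -1.0]]
wrist_force: [-0.6, -0.1, 1.3]
gripper_width: 1.001
```

```bash
python3 - <<'E'
from h import *
s=r.sense();im=r.capture("wrist"); cv2.imwrite("pics/w2.png",im[:,:,::-1]); np.savez("w2.npz",im=im,R=s['ee_rot'],t=s['tcp_pos'])
print(s['tcp_pos'],s['time_s'],s['joints'].round(1))
E
```

```text
[ 0.41204108 -0.21532354  0.29311248] 11.1 [ -7.5   3.4 -13.8   0.  -72.8  97.2]
```

View pics/w2.png

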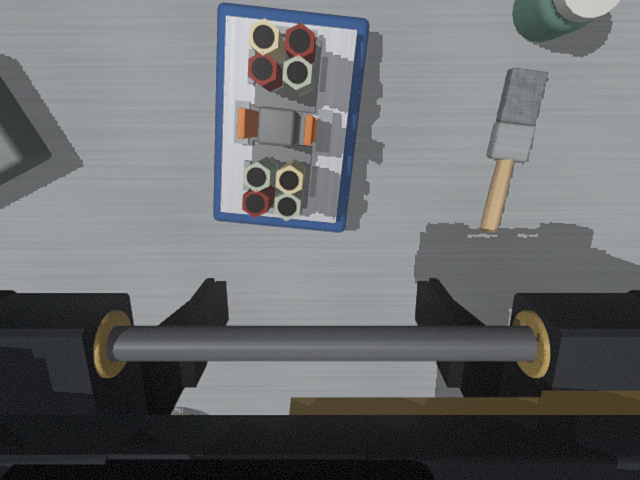

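```bash
python3 - <<'E'
from h import *
d=np.load("w2.npz"); crop(d['im'],205,0,375,240,2.5,"pics/w2c.png"); crop(d['im'],225,90,335,160,7,"pics/w2d.png")
E
```

```text
(no output)
```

View pics/w2c.png

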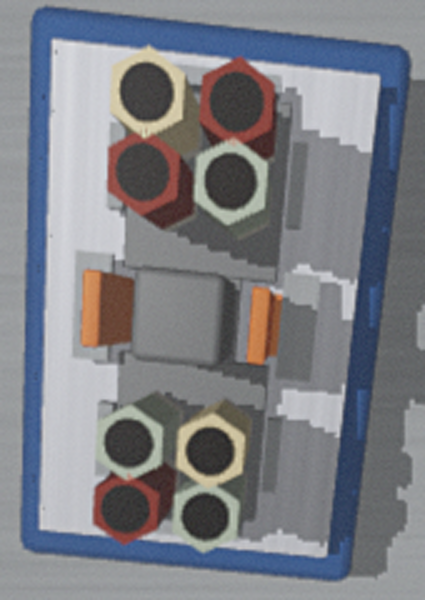

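View pics/w2d.png

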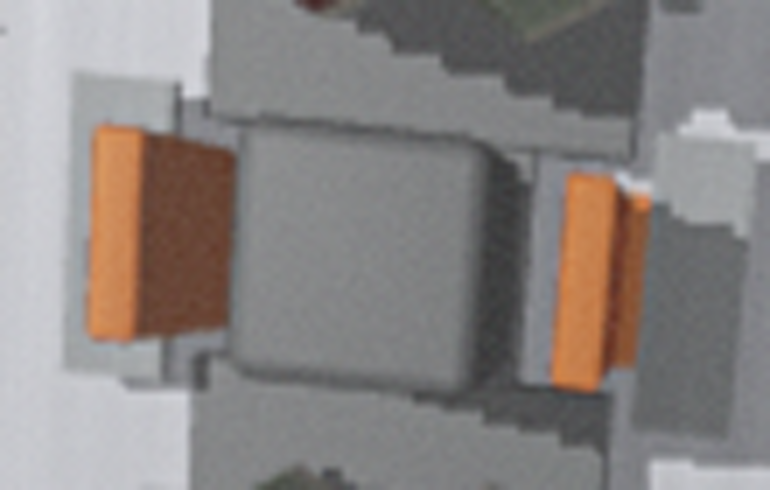

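```bash
python3 - <<'E'
from h import *
c=cw("w2.npz")
P=lambda a,z: ray(c,(225+(a[0]+.5)/7-.5,90+(a[1]+.5)/7-.5),z)
L=np.array([P(a,.134) for a in[(95,125),(142,130),(133,340),(85,335)]])
R=np.array([P(a,.134) for a in[(568,173),(615,178),(600,388),(552,383)]])
po=np.array([P(a,.128) for a in[(243,118),(492,145),(468,392),(232,378)]])
print(L.mean(0),R.mean(0),(L.mean(0)+R.mean(0))/2,po.mean(0))
print('outer', [np.linalg.norm(x) for x in (L[0]-R[1],L[3]-R[2],L[0]-L[3],R[0]-R[3],po[0]-po[1],po[1]-po[2],L[0]-L[1])])
ang=lambda v:np.degrees(np.arctan2(v[1],v[0]))
print(ang(L[0]-R[1]),ang(L[3]-R[2]),ang(L[0]-L[3]),ang(R[1]-R[2]))
# nest rim
Q=lambda a,z: ray(c,(205+(a[0]+.5)/2.5-.5,(a[1]+.5)/2.5-.5),z)
n=np.array([Q(a,.05) for a in[(33,8),(410,48),(348,580),(22,550)]])
print(n,n.mean(0),ang(n[0]-n[3]),ang(n[1]-n[2]),ang(n[0]-n[1]),ang(n[3]-n[2]),[np.linalg.norm(n[i]-n[i-1]) for i in range(4)])
ce=(L.mean(0)+R.mean(0))/2
for nme in("side","scene"): print(nme,proj(cam(nme),[L.mean(0),R.mean(0)]))
E
```

```text
[ 0.49102135 -0.15277949  0.134     ] [ 0.48544188 -0.20649594  0.134     ] [ 0.48823162 -0.17963772  0.134     ] [ 0.4879635  -0.18003901  0.128     ]
outer [np.float64(0.05912068062748649), np.float64(0.05981052574028268), np.float64(0.023151924500604753), np.float64(0.02333348626027712), np.float64(0.02879615123487222), np.float64(0.027993468944419144), np.float64(0.005318207989874152)]
84.14345030213461 83.96619541144486 -6.671499837133861 -4.972020651699371
[[ 0.59877929 -0.12155246  0.05      ]
 [ 0.58473832 -0.26248999  0.05      ]
 [ 0.37692731 -0.24145884  0.05      ]
 [ 0.39122503 -0.0998474   0.05      ]] [ 0.48791749 -0.18133717  0.05      ] -5.970028260709577 -5.778844896862964 84.31065025968236 84.23469843062897 [np.float64(0.20868608115816956), np.float64(0.14163522392393824), np.float64(0.2088725077437152), np.float64(0.1423313931969688)]
side [[258.5152972  271.77496468]
 [253.81624434 290.4404052 ]]
scene [[312.9442245  201.59299887]
 [297.13026616 195.79448819]]
```

Call:
{"op": "drive_tool", "data": {
  "series": [
    [[0.25,0.1,0,0,0,-0.03,0],[0.45,0.2,-0.1,0,0,-0.063,0],[0.507,0.235,-0.3,0,0,-0.063,0],[0.507,0.235,-0.5,0,0,-0.063,0],[0.507,0.235,-0.7,0,0,-0.063,0],[0.507,0.235,-0.85,0,0,-0.063,0],[0.507,0.235,-0.95,0,0,-0.063,0],[0.507,0.235,-0.95,0,0,-0.063,0],[0.507,0.235,-0.95,0,0,-0.063,0],[0.507,0.235,-0.95,0,0,-0.063,0]]
  ]
}}

```text
time_s: 12.15
tcp_pos: [0.4889, -0.1804, 0.1518]
ee_rot: [[0.995, -0.103, 0.002], [-0.103, -0.995, -0.0], [0.002, 0.0, -1.0]]
wrist_force: [0.4, -1.2, -0.2]
gripper_width: 1.0
```

```bash
python3 - <<'E'
from h import *
s=r.sense();print(s['tcp_pos'],s['ee_rot'].round(3))
im=r.capture("side"); crop(im,160,180,360,380,3,"pics/g_sd.png");im=r.capture("scene"); crop(im,250,140,370,270,4.5,"pics/g_sc.png")
E
```

```text
[ 0.48892115 -0.1804316   0.15176475] [[ 0.995 -0.103  0.002]
 [-0.103 -0.995 -0.   ]
 [ 0.002  0.    -1.   ]]
```

View pics/g_sd.png

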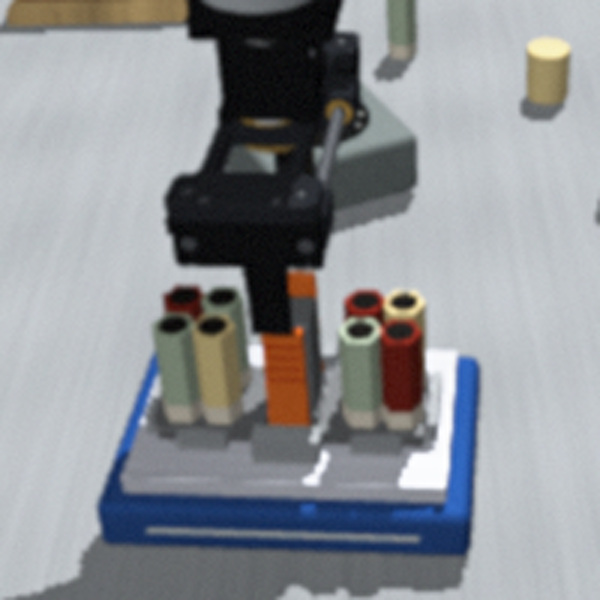

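View pics/g_sc.png

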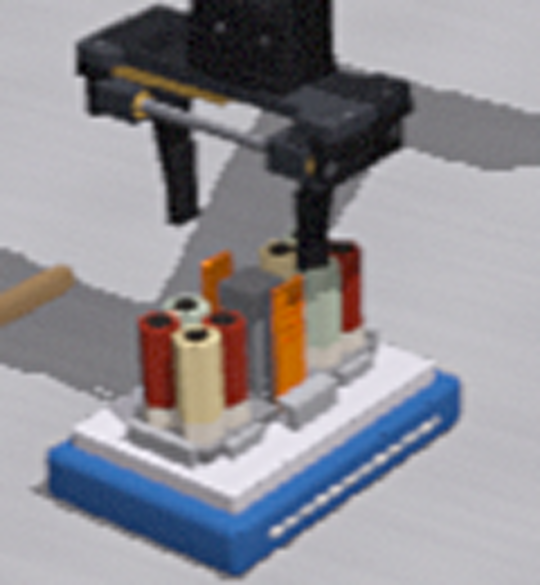

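```bash
python3 - <<'E'
from h import *
s=r.sense();t=s['tcp_pos'];y=s['ee_rot'][:,1];k=lambda p,x,y0,f:(p-[x,y0])*f
for n,(a,b,f) in(("side",(160,180,3)),("scene",(250,140,4.5))):
    print(n,k(proj(cam(n),[t+y*.045,t+y*.0585,t-y*.045,t-y*.0585]),a,b,f).round())
E
```

```text
side [[275. 327.]
 [271. 343.]
 [299. 235.]
 [302. 222.]]
scene [[186. 216.]
 [169. 210.]
 [305. 259.]
 [324. 265.]]
```

Call:
{"op": "drive_tool", "data": {
  "series": [
    [[0,0,-0.15,0,0,0,0],[0,0,-0.3,0,0,0,0],[0,0,-0.37,0,0,0,0],[0,0,-0.37,0,0,0,0],[0,0,-0.37,0,0,0,60],[0,0,-0.37,0,0,0,120],[0,0,-0.37,0,0,0,180],[0,0,-0.37,0,0,0,255],[0,0,-0.37,0,0,0,255],[0,0,-0.37,0,0,0,255]]
  ]
}}

```text
time_s: 13.25
tcp_pos: [0.4887, -0.18, 0.0958]
ee_rot: [[0.995, -0.103, 0.002], [-0.103, -0.995, 0.0], [0.002, -0.0, -1.0]]
wrist_force: [-0.5, 3.2, 4.9]
gripper_width: 0.542
```

Call:
{"op": "drive_tool", "data": {
  "series": [
    [[0,0,0,0,0,0,255],[0,0,0,0,0,0,255],[0,0,0,0,0,0,255],[0,0,0,0,0,0,255],[0,0,0,0,0,0,255],[0,0,0,0,0,0,255],[0,0,0,0,0,0,255],[0,0,0,0,0,0,255],[0,0,0,0,0,0,255],[0,0,0,0,0,0,255]]
  ]
}}

```text
time_s: 14.25
tcp_pos: [0.4888, -0.1796, 0.0961]
ee_rot: [[0.995, -0.103, 0.002], [-0.103, -0.995, 0.001], [0.002, -0.001, -1.0]]
wrist_force: [-0.8, 6.2, 6.9]
gripper_width: 0.501
```

```bash
python3 - <<'E'
from h import *
s=r.sense();print(s['gripper_width']*87,s['tcp_pos'],s['wrist_force'],s['moment'])
im=r.capture("side"); crop(im,160,180,360,380,3,"pics/i_sd.png");im=r.capture("scene"); crop(im,250,140,370,270,4.5,"pics/i_sc.png")
E
```

```text
43.595097674062515 [ 0.48876319 -0.17960528  0.0961477 ] [-0.79642198  6.19214256  6.90553491] [ 1.68761459  0.32139624 -0.00437527]
```

View pics/i_sd.png

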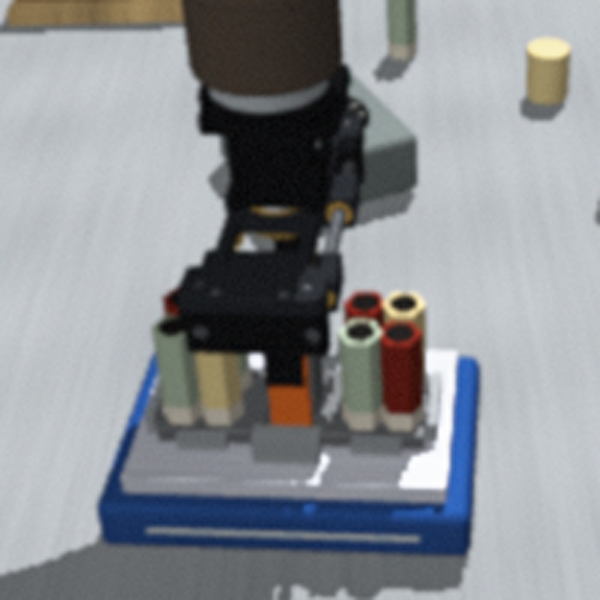

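View pics/i_sc.png

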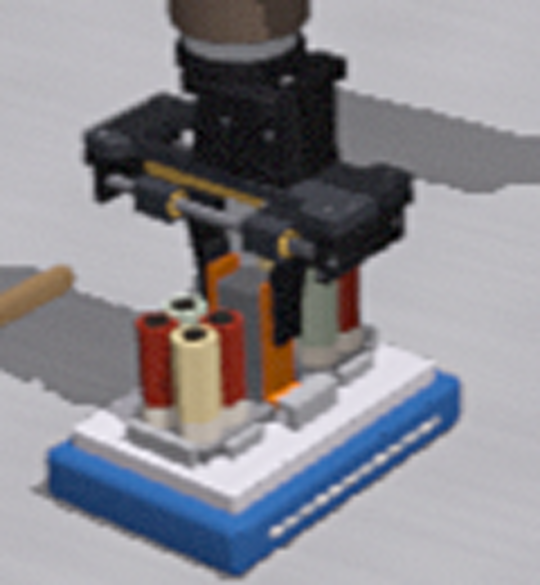

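Call:
{"op": "drive_tool", "data": {
  "series": [
    [[0,0.007,0,0,0,0,255],[0,0.007,0.02,0,0,0,255],[0,0.007,0.05,0,0,0,255],[0,0.007,0.08,0,0,0,255],[0,0.007,0.12,0,0,0,255],[0,0.007,0.16,0,0,0,255],[0,0.007,0.2,0,0,0,255],[0,0.007,0.24,0,0,0,255],[0,0.007,0.28,0,0,0,255],[0,0.007,0.28,0,0,0,255]]
  ]
}}

```text
time_s: 15.35
tcp_pos: [0.4888, -0.1793, 0.1382]
ee_rot: [[0.995, -0.103, 0.002], [-0.103, -0.995, -0.0], [0.002, 0.0, -1.0]]
wrist_force: [0.8, 0.2, -2.9]
gripper_width: 0.5
```

```bash
python3 - <<'E'
from h import *
s=r.sense();print(s['gripper_width']*87,s['tcp_pos'],s['wrist_force'],s['moment'])
im=r.capture("side"); crop(im,160,160,360,360,3,"pics/j_sd.png");im=r.capture("scene"); crop(im,250,130,370,270,4.2,"pics/j_sc.png")
E
```

```text
43.496747260449936 [ 0.488769   -0.17932759  0.1382098 ] [ 0.75876761  0.22579932 -2.85615611] [-0.10361058  0.05929155 -0.02365425]
```

View pics/j_sd.png

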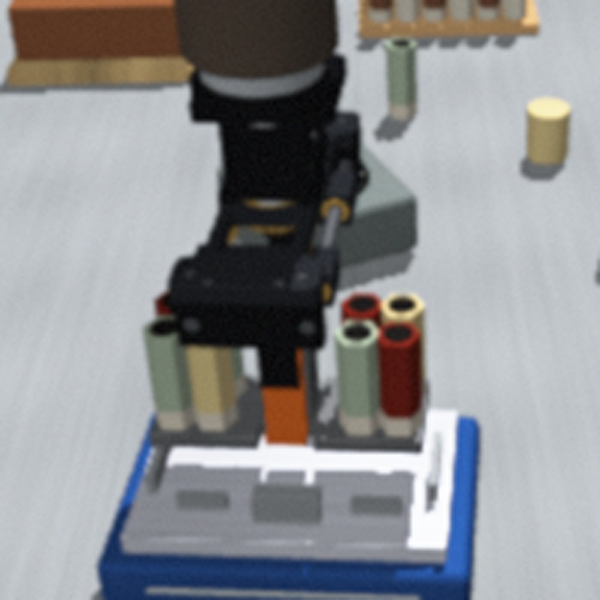

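View pics/j_sc.png

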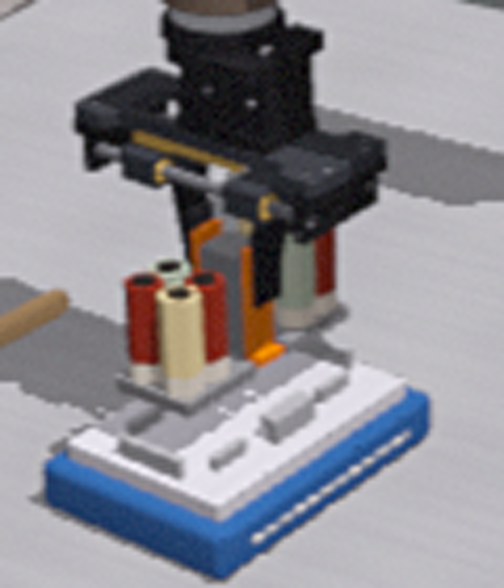

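The cassette came free and level, about 42 mm up. I'll raise it the rest of the way, to roughly 100 mm.

Call:
{"op": "drive_tool", "data": {
  "series": [
    [[0,0,0.05,0,0,0,255],[0,0,0.12,0,0,0,255],[0,0,0.2,0,0,0,255],[0,0,0.28,0,0,0,255],[0,0,0.34,0,0,0,255],[0,0,0.38,0,0,0,255],[0,0,0.39,0,0,0,255],[0,0,0.39,0,0,0,255],[0,0,0.39,0,0,0,255],[0,0,0.39,0,0,0,255]]
  ]
}}

```text
time_s: 16.45
tcp_pos: [0.4877, -0.1792, 0.1949]
ee_rot: [[0.995, -0.104, -0.001], [-0.104, -0.995, 0.0], [-0.001, -0.0, -1.0]]
wrist_force: [-0.3, 0.3, -3.5]
gripper_width: 0.501
```

Call:
{"op": "drive_tool", "data": {
  "series": [
    [[0,0,0,0,0,0,255],[0,0,0,0,0,0,255],[0,0,0,0,0,0,255],[0,0,0,0,0,0,255],[0,0,0,0,0,0,255],[0,0,0,0,0,0,255],[0,0,0,0,0,0,255],[0,0,0,0,0,0,255],[0,0,0,0,0,0,255],[0,0,0,0,0,0,255]]
  ]
}}

```text
time_s: 17.45
tcp_pos: [0.488, -0.1792, 0.1955]
ee_rot: [[0.995, -0.103, -0.0], [-0.103, -0.995, -0.0], [-0.0, 0.0, -1.0]]
wrist_force: [0.2, 0.2, -3.8]
gripper_width: 0.505
```

```bash
python3 - <<'E'
from h import *
s=r.sense();print(s['gripper_width']*87,s['tcp_pos'],s['wrist_force'],s['moment'],s['joint_velocities'].round(2))
im=r.capture("side"); cv2.imwrite("pics/k_sd.png",im[:,:,::-1]);im=r.capture("scene"); crop(im,250,130,480,310,3.3,"pics/k_sc.png")
E
```

```text
43.90118832439914 [ 0.48802791 -0.17922475  0.19554247] [ 0.1625303   0.20741603 -3.75209687] [-0.09912831  0.02625417  0.01669749] [-0.01  0.08 -0.    0.06  0.09 -0.1 ]
```

View pics/k_sd.png

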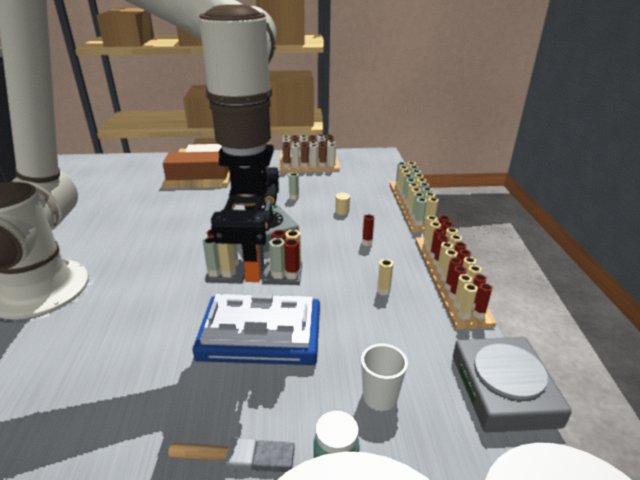

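View pics/k_sc.png

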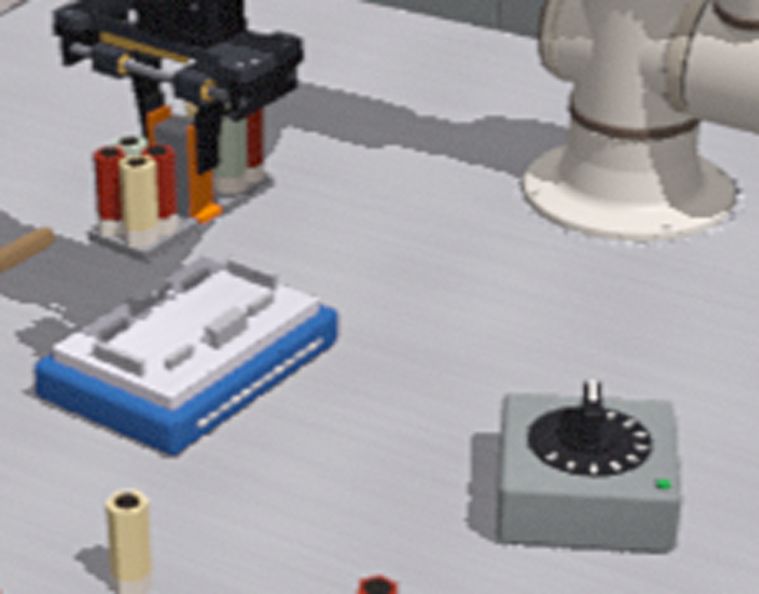

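The cassette hangs level and clear of the nest. The dial is at zero and nothing else has moved.

```bash
python3 -c "
from station import r
print(r.finish_job())"
```

```text
the job is handed in; nothing more can be done
None
```

The job is done and handed in; handing in gives no verdict, so what follows rests on my own checks.

- **Dial:** I measured it at about 63° (1.1 rad) past zero and turned it back by that angle. The wrist camera afterwards showed the white pointer in line with the red mark, within about 1°. The last scene picture showed the dial unchanged.
- **Cassette:** I pinched both catches and lifted it about 100 mm straight up, at about 17.5 s of the 48 s allowed. It hangs level and clear of the nest. The wrist carries about 3.8 N, which fits the cassette's weight.
- **Catches:** The gripper reads about 44 mm open, where two fully pressed catches should give 46 mm. It read about 0.6 mm low on the 14 mm dial bar as well. I take both catches as fully in, but I did not measure each one separately.
- **Side force:** While pinching there was a side force of about 6 N. It fell to about 0.2 N after I moved the arm 1 mm sideways and began the lift.
- **Other things on the bench:** None looked moved in the last pictures. I judged this by eye.

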